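Make up two shoe-repair kits

ROBOT

A 6-joint arm with a two-finger parallel gripper is mounted at the origin on the work surface. World frame = base frame: x ahead of the robot, y to its left, z up, the work surface at z = 0. Lengths are in mm, angles in rad, forces in N, time in s.
With the tool pointing down it reaches from about 350 to 925 mm from the base axis. Payload 6.4 kg.
Tool frame: the origin (TCP) lies midway between the tips of the shut fingers; the grasp point (between the pads) lies bot.grip_point_offset behind it (bot.grip_point_offset is the distance from the TCP to the grasp point, in mm); z points along the fingers, y is the line along which they close (so a half turn about z gives the same grasp; the last joint's range is limited). The gripper opens to 85 mm and grips with 20 to 120 N. Pads are 22 mm wide; open, the fingers measure 114 mm over their backs; the gripper's body (76 mm by 85 mm) begins 54 mm behind the grasp point. The pads swing forward as they close: fully open they stand 13 mm farther back than shut.
Start: joints at [1.132, 0.245, 1.558, -0, 1.339, -0.174], TCP at [170.112, 627.356, 196.79] pointing down, gripper open.
Joint ranges: [-3.13, 3.13], [-1.02, 2.26], [0.13, 2.54], [-0.95, 4.09], [0.21, 2.88], [-2.74, 2.74]. Speed limits (rad/s): [2.57, 2.57, 3.14, 3.14, 3.14, 3.14].

INTERFACE

Orientations are given as a unit quaternion [w, x, y, z].
In Python, from workcell import telemetry, grab_frame, bot gives the robot as it stands.
- The arm moves only by the shell command python3 -m pendant 'ROWS' [OPENING] [FORCE]. ROWS is text: rows parted by semicolons, each of 6 numbers parted by spaces: the shift along the world's x, y, z scaled (see below), then the turn, a rotation vector about the world's x, y, z scaled (see below). A call has 1 to 10 rows; each row shifts and turns the commanded pose from where the row before left it; what a row does not reach is not made up. The controller multiplies each number of a shift by 0.15 m and each number of a turn by 8 degrees. A row lasts 1/10 s, in which the tool goes at most 50 mm and 8.59 degrees, less where a joint would pass 70% of its speed; a pose out of reach is approached as far as the arm can. A call with a number of a shift or a turn outside -1 to 1 is refused whole. A call with a gripper value outside its range is refused whole. OPENING is the opening, from -1 (shut) to 1 (fully open), set as the call begins (- or left out, the last holds). The fingers move at their own pace and stop on an object; FORCE is the grip in N (left out, the last holds). Time passes only in rows, so rows that do not move let the fingers close. It gives the time, the measured TCP pose, the force, the opening and the grip force at its end, in the units of the state.
- telemetry.get_obs(): the state, without advancing time (a new reading comes with each control period).
- grab_frame(name): name is "side" or "top"; returns a dict with "pixels" (420x560x3 uint8, blue, green, red), "camera_matrix" (3x3 intrinsics, pixels), "k1" (the pictures are not rectified: a ray, as slopes to the right and down, at radius r is drawn at 1 + k1 r^2 times it, then the intrinsics apply), "world_to_cam" (4x4, takes a point from world to camera coordinates). Camera axes: x right, y up, looking along -z (the intrinsics and any distortion apply to the point x, -y, -z); pixel columns grow to the right and rows downward; lengths in mm; the calibration is good to about 2 mm. A picture is of the moment at which its call begins. There is no depth.
- bot.close_job(): hands the job in; it is judged then, once.
The state is a dict: "clock": time; "joint_pos": joint angles; "qvel": joint speeds; "tau": joint torques, N m; "tcp_pos": TCP position; "tool_rot": TCP orientation; "force": force on the tool from outside, world axes, zero at the start; "wrist_torque": the same for the moment, N m; "gripper_width": finger opening in mm; "grasp_force": force on a finger pad.
Only numpy, scipy, OpenCV 4.12 (cv2) and the standard library are available. Lean on these libraries where they do the work, as an engineer would, in place of code of your own. Each camera call takes 0.05 s, during which the arm holds its last target. There are 200 camera calls.

TASK

Make up the two repair kits from the stock on the bench, each thing centred upright on its matching white outline: the green tray gets the black heel, the blue tin and the amber glue jar; the yellow tray gets the tan heel and the red tin. Set the heels square to their tray, never tip the jar or the tins over, and leave the cream heel, the nail pot and the hammer where they are.

Things in the scene. Friction and masses are not known exactly. Their poses are not given: they have to be found in the camera images.
- green_tray: Shallow green tray fixed to the bench, 100 (x) by 254 mm (y). Floor 4 mm above the bench; outer rim 4 mm thick, its top at 10 mm; no dividers. White outlines painted on the floor, in the tray's frame: heel at x=0, y=+81 mm (a heel at the tray's own yaw fits it), round tin (60 mm) at x=0, y=0 and a small round jar outline (46 mm) at x=0, y=-80 mm. Origin: middle of the tray at bench level, z up.
- yellow_tray: Shallow yellow tray fixed to the bench, 100 (x) by 254 mm (y). Floor 4 mm above the bench; outer rim 4 mm thick, its top at 10 mm; no dividers. White outlines painted on the floor, in the tray's frame: heel at x=0, y=+81 mm (a heel at the tray's own yaw fits it), round tin (60 mm) at x=0, y=0; the rest of it (y below -40 mm) stays empty. Origin: middle of the tray at bench level, z up.
- black_heel: Black rubber shoe heel block; 58 mm along x (flat parallel sides at -x and +x, straight from y=-31 to +2 mm), 62 mm along y (straight edge at -y, round back of 29 mm radius at +y), 30 mm high, lying flat. Origin: centre of the underside outline, z up. About 90 g.
- tan_heel: Tan-brown stacked shoe heel block; 58 mm along x (flat parallel sides at -x and +x, straight from y=-31 to +2 mm), 62 mm along y (straight edge at -y, round back of 29 mm radius at +y), 30 mm high, lying flat. Origin: centre of the underside outline, z up. About 90 g.
- cream_heel: Cream-coloured shoe heel block, spare stock that stays where it is; 58 mm along x (flat parallel sides at -x and +x, straight from y=-31 to +2 mm), 62 mm along y (straight edge at -y, round back of 29 mm radius at +y), 30 mm high, lying flat. Origin: centre of the underside outline, z up. About 90 g.
- blue_tin: Round metal tin with a blue lid, 61 mm diameter, 29 mm high, standing on its base. Origin: centre of the underside, z up; its own yaw has no meaning. 100 g nominal.
- red_tin: Round metal tin with a red lid, 61 mm diameter, 29 mm high, standing on its base. Origin: centre of the underside, z up; its own yaw has no meaning. 100 g nominal.
- glue_jar: Small amber jar with a white screw cap, standing upright: body 46 mm diameter up to 44 mm height, cap 38 mm diameter, 60 mm high in all. Origin: centre of the underside, z up; its own yaw has no meaning. 120 g nominal.
- nail_pot: Turned wooden pot of nails, 86 mm diameter, 50 mm high, at the left of the work; not to be disturbed. Origin: centre of the underside.
- hammer: Cobbler's hammer lying on the bench at the right of the work; wooden handle 22 mm thick reaching from x=-155 to x=+95 mm of its origin, steel head at x=+100 mm, about 145 mm across along y and 32 mm high; not to be disturbed. Origin: at bench level under the handle.
Mind the look-alikes: they are no part of the job. Leave any pink or turquoise look-alike of the red_tin alone.

How it is judged (in metres and radians):
At the end, for the whole second after the job is handed in: Each of the five things flat on its tray floor (tilt < 0.1 rad, underside < 8 mm over the bench), within 12 mm of its outline's centre along each tray axis, heels square to the tray within 0.25 rad either way round, released, at rest; cream heel, pot and hammer moved < 20 mm (x of black_heel in the frame of green_tray between -0.012 and 0.012 m and y of black_heel in the frame of green_tray between 0.069 and 0.093 m and z of each of black_heel, blue_tin, glue_jar in the frame of green_tray below 0.008 m and angle between each of black_heel, blue_tin, glue_jar, tan_heel, red_tin's own z axis and vertical below 0.1 rad and linear speed of each of black_heel, blue_tin, glue_jar, tan_heel, red_tin below 0.02 m/s and angular speed of each of black_heel, blue_tin, glue_jar, tan_heel, red_tin below 0.2 rad/s and angle between the x axis of black_heel and the x axis of green_tray, either way round below 0.25 rad and x of blue_tin in the frame of green_tray between -0.012 and 0.012 m and y of blue_tin in the frame of green_tray between -0.012 and 0.012 m and x of glue_jar in the frame of green_tray between -0.012 and 0.012 m and y of glue_jar in the frame of green_tray between -0.092 and -0.068 m and x of tan_heel in the frame of yellow_tray between -0.012 and 0.012 m and y of tan_heel in the frame of yellow_tray between 0.069 and 0.093 m and z of each of tan_heel, red_tin in the frame of yellow_tray below 0.008 m and angle between the x axis of tan_heel and the x axis of yellow_tray, either way round below 0.25 rad and x of red_tin in the frame of yellow_tray between -0.012 and 0.012 m and y of red_tin in the frame of yellow_tray between -0.012 and 0.012 m and distance of each of cream_heel, nail_pot, hammer from where it was at the start of the episode below 0.02 m); the robot touches nothing.
It fails at once if the jar or a tin is tipped over (angle between any of glue_jar, blue_tin, red_tin's own z axis and vertical above 0.7 rad).
It fails at once if the cream heel is disturbed (moved over 20 mm) (distance of cream_heel from where it was at the start of the episode above 0.02 m).
It fails at once if the nail pot is disturbed (moved over 20 mm) (distance of nail_pot from where it was at the start of the episode above 0.02 m).
It fails at once if the hammer is disturbed (moved over 20 mm) (distance of hammer from where it was at the start of the episode above 0.02 m).
It also fails if it takes over 109 s, if anything falls off the work surface, if the arm or the gripper's body presses on something with over 40 N, if the wrist force passes 120 N, or if a joint passes its speed limit or range.

## Working session

There is one attempt and no reset: what is moved stays moved. The work goes in short steps, Python scripts to look and compute and a shell command to move; the robot and the scene stay as the last step left them, time stands still between calls to the robot, and variables do not carry over. Pictures are saved under pics/ and viewed, at most 14 in all, crops included, and the job is handed in when it is done.

```bash
mkdir -p pics; python3 - <<'E'
from workcell import telemetry, grab_frame, bot
import cv2
o=telemetry.get_obs();print({k:o[k] for k in('clock','tcp_pos','tool_rot','gripper_width','force')},bot.grip_point_offset)
for n in('top','side'):
    f=grab_frame(n);cv2.imwrite(f'pics/{n}0.png',f['pixels']);print(n,f['camera_matrix'],f['k1'],f['world_to_cam'])
E
```

```text
{'clock': 0.0, 'tcp_pos': array([169.82267161, 626.77710004, 195.66111377]), 'tool_rot': array([-2.96414711e-04,  1.31998563e-01,  9.91249431e-01, -9.25747615e-04]), 'gripper_width': 85.47316086431088, 'force': array([ 0.16877871,  0.109048  , -0.40360698])} 18.700000000000003
top [[425.194777     0.         278.33361605]
 [  0.         425.194777   198.47352782]
 [  0.           0.           1.        ]] 0.005457353238134395 [[ 2.29809821e-03 -9.99910478e-01  1.31816156e-02 -2.60501423e+01]
 [ 9.95352206e-01  3.55627949e-03  9.62358510e-02 -4.69057602e+02]
 [-9.62741133e-02  1.28991908e-02  9.95271273e-01 -1.17120650e+03]
 [ 0.00000000e+00  0.00000000e+00  0.00000000e+00  1.00000000e+00]]
side [[396.28250976   0.         283.13424018]
 [  0.         396.28250976 215.47914971]
 [  0.           0.           1.        ]] 0.009347376517116238 [[-9.79804509e-01 -1.99933906e-01 -3.09150299e-03  4.64708815e+02]
 [ 1.32029107e-01 -6.58484013e-01  7.40923154e-01 -1.12048295e+02]
 [-1.50171365e-01  7.25551678e-01  6.71582700e-01 -1.01129263e+03]
 [ 0.00000000e+00  0.00000000e+00  0.00000000e+00  1.00000000e+00]]
```

View pics/top0.png

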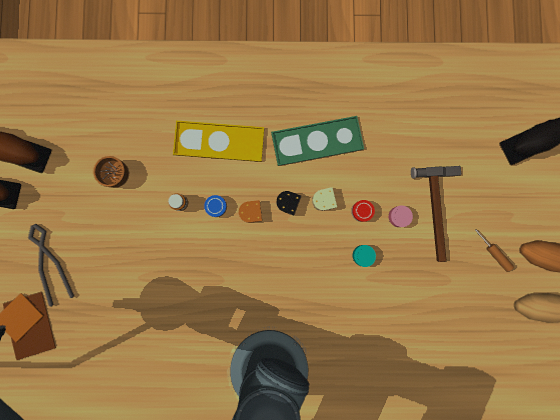

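View pics/side0.png

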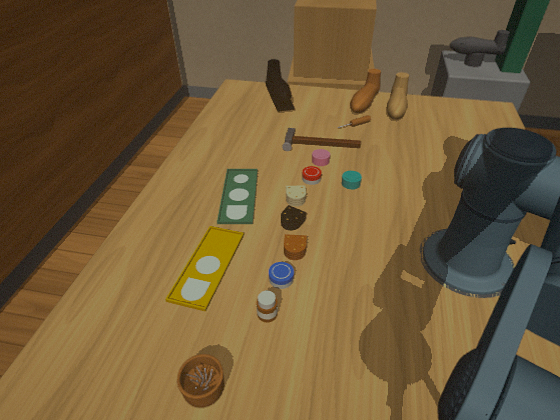

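The row of stock, left to right in the top view: jar (178,202), blue tin (216,206), tan heel (251,211), black heel (288,203), cream heel (325,200), red-lidded tin (363,211), pink tin (401,216). A turquoise tin is at (365,256). The yellow tray is around (220,141) and the green tray around (318,140). The red tin is the saturated red one at (363,211), because it has the same ringed lid as the blue tin. I'll confirm it in an enlarged crop.

```bash
cat > h.py <<'E'
import cv2, numpy as np
from scipy.optimize import minimize
from workcell import telemetry, grab_frame, bot
S=4
def proj(f,P):
    P=np.asarray(P,float); c=(f['world_to_cam']@np.c_[P,np.ones(len(P))].T).T
    s=np.c_[c[:,0]/-c[:,2],-c[:,1]/-c[:,2]]; s=s*(1+f['k1']*(s**2).sum(1,keepdims=True))
    K=f['camera_matrix']; return s@np.diag([K[0,0],K[1,1]])+K[:2,2]
def unproj(f,uv,z):
    g=lambda p:((proj(f,[[p[0],p[1],z]])[0]-uv)**2).sum()
    return minimize(g,[550,0],method='Nelder-Mead',options=dict(xatol=.01,fatol=1e-7,maxiter=2000)).x
a=np.linspace(0,2*np.pi,60)
disk=lambda d:np.c_[np.cos(a),np.sin(a)]*d/2
t=np.linspace(0,np.pi,30)
HEEL=np.r_[[[-29,-31],[29,-31]],np.c_[29*np.cos(t),2+29*np.sin(t)]]
TRAY=np.array([[-50,-127],[50,-127],[50,127],[-50,127.]])
def hull(f,o,zs,p):
    c,s=np.cos(p[2]),np.sin(p[2]); q=o@np.array([[c,s],[-s,c]])+p[:2]
    P=np.vstack([np.c_[q,np.full(len(q),z)] for z in zs])
    return cv2.convexHull((proj(f,P)*S+(S-1)/2).astype(np.float32))
def mask(f,uv,thr,seeds=()):
    im=cv2.resize(f['pixels'],None,fx=S,fy=S,interpolation=cv2.INTER_CUBIC)
    lab=cv2.cvtColor(im,cv2.COLOR_BGR2LAB).astype(float)
    u,v=np.array(uv)*S; ref=np.median(lab[v-4:v+5,u-4:u+5].reshape(-1,3),0)
    m=(np.linalg.norm((lab-ref)*[.4,1,1],axis=2)<thr).astype(np.uint8)
    _,l=cv2.connectedComponents(m); m=(l==l[v,u]).astype(np.uint8)
    c,_=cv2.findContours(m,cv2.RETR_EXTERNAL,cv2.CHAIN_APPROX_NONE)
    return cv2.drawContours(np.zeros_like(m),c,-1,1,-1)
def fit(f,m,o,zs,yaws=(0,)):
    M=cv2.moments(m,True); x0=unproj(f,(np.array([M['m10'],M['m01']])/M['m00']-1.5)/S,max(zs))
    def cost(p):
        b=np.zeros_like(m); cv2.fillPoly(b,[(hull(f,o,zs,p)*16).round().astype(np.int32)],1,shift=4)
        return 1-(b&m).sum()/(b|m).sum()
    best=None
    for y in yaws:
        r=minimize(cost,[*x0,y],method='Nelder-Mead',options=dict(initial_simplex=np.array([*x0,y])+np.array([[0,0,0],[6,0,0],[0,6,0],[0,0,.2]])))
        if best is None or r.fun<best.fun: best=r
    return best
E
cat > m.py <<'E'
from h import *
f=grab_frame('top'); im=cv2.resize(f['pixels'],None,fx=S,fy=S,interpolation=cv2.INTER_CUBIC)
Y=np.arange(-3,3.1,.5)
for n,uv,thr,o,zs,ys in [('jar',(177,201),22,disk(38),(46,60),(0,)),('blue',(216,213),30,disk(61),(15,29),(0,)),('red',(363,218),30,disk(61),(15,29),(0,)),
 ('tan',(249,211),22,HEEL,(0,30),Y),('black',(288,203),12,HEEL,(0,30),Y),('yellow',(243,143),28,TRAY,(0,10),(0,)),('green',(300,135),20,TRAY,(0,10),(0,))]:
    m=mask(f,uv,thr); r=fit(f,m,o,zs,ys); print(n,m.sum()/16,r.x.round(2),round(r.fun,3))
    cv2.polylines(im,[hull(f,o,zs,r.x).round().astype(np.int32)],True,(255,0,255),1)
cv2.imwrite('pics/c0.png',cv2.resize(im[440:1100,640:1700],(795,495),interpolation=cv2.INTER_AREA))
E
python3 m.py
```

```text
jar 153.75 [ 4.5977e+02  2.5761e+02 -3.0000e-02] 0.116
blue 240.375 [448.26 153.01   0.  ] 0.392
red 246.1875 [ 4.3656e+02 -2.5000e-01  0.0000e+00] 1.0
tan 1862.125 [405.32 -29.75  -3.5 ] 0.829
black 397.1875 [ 4.6151e+02 -5.0180e+01 -4.0000e-01] 0.085
yellow 3138.9375 [ 6.3916e+02  1.4885e+02 -7.0000e-02] 0.016
green 3022.875 [ 6.4103e+02 -1.3684e+02  2.0000e-01] 0.022
```

View pics/c0.png

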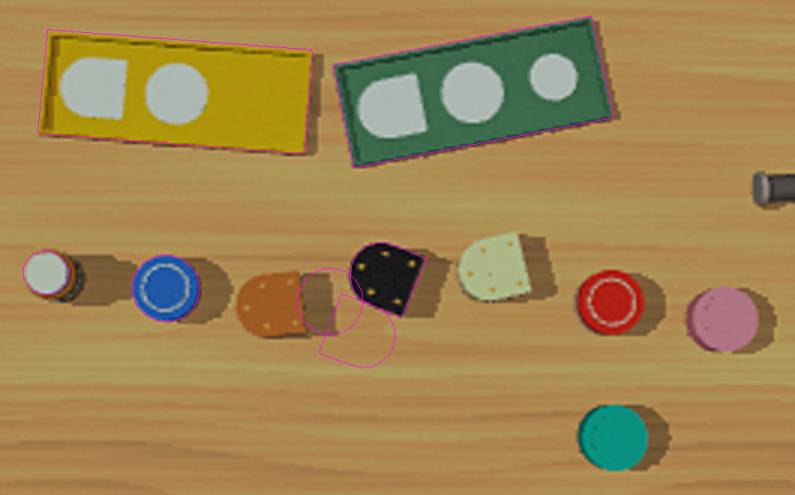

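The crop shows the red-lidded, ringed tin at crop (611,302). It is clearly different from the plain pink tin at (724,319) and the plain turquoise one at (613,437). The trays, jar and black heel fits sit well, but the red tin and tan heel masks need redoing.

```bash
cat > m2.py <<'E'
from h import *
f=grab_frame('top')
H=cv2.cvtColor(cv2.resize(f['pixels'],None,fx=S,fy=S,interpolation=cv2.INTER_CUBIC),cv2.COLOR_BGR2HSV).astype(int)
def hm(uv,cond,o=20):
    u,v=np.array(uv)*S; w=np.zeros(H.shape[:2],np.uint8); w[v-o*S:v+o*S,u-o*S:u+o*S]=1
    m=(cond&(w>0)).astype(np.uint8); c,_=cv2.findContours(m,cv2.RETR_EXTERNAL,cv2.CHAIN_APPROX_NONE)
    return cv2.drawContours(np.zeros_like(m),[max(c,key=cv2.contourArea)],-1,1,-1)
h,s,v=H[...,0],H[...,1],H[...,2]
Y=np.arange(-3,3.1,.5)
for n,m,o,zs,ys in [('blue',hm((216,206),(abs(h-110)<12)&(s>120)),disk(61),(15,29),(0,)),('red',hm((363,211),((h<5)|(h>174))&(s>150)),disk(61),(15,29),(0,)),
 ('tan',hm((251,211),(h<15)&(s>165)&(v>110)),HEEL,(0,30),Y),('black',hm((288,203),v<50),HEEL,(0,30),Y)]:
    r=fit(f,m,o,zs,ys); print(n,m.sum()/16,r.x.round(2),round(r.fun,3))
from math import *
for n,x,y,t,pts in [('green',641.0,-136.8,.2,(81,0,-80)),('yellow',639.2,148.9,-.07,(81,0))]:
    for q in pts: print(n,q,round(x-q*sin(t),1),round(y+q*cos(t),1))
E
python3 m2.py
```

```text
blue 366.875 [4.4859e+02 2.5000e-01 0.0000e+00] 1.0
red 368.625 [ 4.3720e+02 -2.6282e+02  2.3000e-01] 0.076
tan 408.4375 [4.3232e+02 5.6080e+01 1.3000e-01] 0.063
black 396.125 [ 4.6111e+02 -4.9610e+01 -3.8000e-01] 0.089
green 81 624.9 -57.4
green 0 641.0 -136.8
green -80 656.9 -215.2
yellow 81 644.9 229.7
yellow 0 639.2 148.9
```

```bash
python3 -m pendant '.161 -.205 0 0 0 -.79;.161 -.205 0 0 0 -.79;.161 -.205 0 0 0 -.79;.161 -.205 0 0 0 -.79;.161 -.205 0 0 0 -.79;.161 -.205 0 0 0 -.79;.161 -.205 0 0 0 -.79;.161 -.205 0 0 0 -.79;.161 -.205 0 0 0 -.79;.161 -.205 0 0 0 -.79' 1 40
python3 -m pendant '.161 -.205 0 0 0 0;.161 -.205 0 0 0 0;0 0 0 0 0 0;0 0 0 0 0 0;0 0 0 0 0 0'
```

```text
clock: 1.2
tcp_pos: [412.3, 318.5, 196.8]
tool_rot: [0.0, 0.634, 0.774, 0.0]
force: [0.7, 0.0, -0.2]
gripper_width: 85.1
grasp_force: 0.0
clock: 1.7
tcp_pos: [459.3, 259.0, 196.6]
tool_rot: [-0.0, 0.632, 0.775, -0.0]
force: [0.2, 0.5, 0.6]
gripper_width: 85.7
grasp_force: 0.0
```

```bash
python3 -m pendant '0 -.006 -.2 0 0 0;0 0 -.2 0 0 0;0 0 -.2 0 0 0;0 0 -.2 0 0 0;0 0 -.2 0 0 0;0 0 -.1 0 0 0;0 0 -.07 0 0 0;0 0 -.07 0 0 0;0 0 0 0 0 0;0 0 0 0 0 0'
python3 -m pendant '0 0 0 0 0 0;0 0 0 0 0 0;0 0 0 0 0 0;0 0 0 0 0 0;0 0 0 0 0 0;0 0 0 0 0 0;0 0 0 0 0 0;0 0 0 0 0 0' -1 40
```

```text
clock: 2.7
tcp_pos: [460.6, 257.8, 11.6]
tool_rot: [0.0, 0.632, 0.775, 0.001]
force: [-0.7, -0.1, 0.1]
gripper_width: 85.6
grasp_force: 0.0
clock: 3.5
tcp_pos: [460.3, 257.6, 11.5]
tool_rot: [0.0, 0.632, 0.775, 0.0]
force: [-2.2, -0.8, 6.5]
gripper_width: 36.2
grasp_force: 39.8
```

```bash
python3 - <<'E'
from h import *
ims=[]
for n,(u,v) in(('top',(190,205)),('side',(275,300))):
    f=grab_frame(n); ims.append(cv2.resize(f['pixels'][v-50:v+50,u-50:u+50],(390,390),interpolation=cv2.INTER_CUBIC))
cv2.imwrite('pics/g1.png',np.hstack(ims))
E
```

```text
(no output)
```

View pics/g1.png

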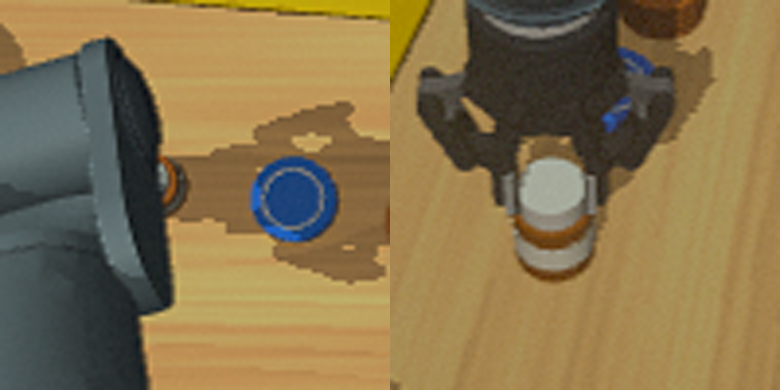

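The side view shows the jar upright, with its cap at about (266,296) in the full picture. The pads look off-centre, so I'll check the jar position by triangulation.

```bash
python3 - <<'E'
from h import *
f=grab_frame('side')
print('cap top centre expected',proj(f,[[459.8,257.6,60],[459.8,257.6,0],[460,257,11],[460,257,30]]).round(1))
print('side ray cap(266.5,294.5) at z60',unproj(f,np.array([266.5,294.5]),60))
im0=cv2.imread('pics/side0.png')
hs=cv2.cvtColor(cv2.resize(im0[280:325,250:285],None,fx=4,fy=4),cv2.COLOR_BGR2HSV)
m=((hs[...,1]<60)&(hs[...,2]>120)).astype(np.uint8)
n,l,st,c=cv2.connectedComponentsWithStats(m)
for i in range(1,n):
    if st[i,4]>200: print(st[i][:4]/4+[250,280,0,0],c[i]/4+[250,280])
g=dict(f); t=dict(f=0)
g=grab_frame('top'); print('top cap',proj(g,[[459.8,257.6,60],[459.8,257.6,0]]))
print(telemetry.get_obs()['gripper_width'],telemetry.get_obs()['force'])
E
```

```text
cap top centre expected [[265.7 297.5]
 [266.6 313.5]
 [266.4 310.5]
 [266.1 305.5]]
side ray cap(266.5,294.5) at z60 [459.95282623 249.59203114]
[271.5  283.5   13.5    5.25] [279.3900818  286.19529652]
[258.   290.5   17.25  18.25] [266.45349721 299.33977446]
[258.25 312.    16.75   6.75] [266.54864359 315.71047708]
top cap [[174.33611409 200.20980297]
 [179.18491669 202.15025948]]
36.41859875831833 [-1.6323252  -0.24957694  5.61786466]
```

```bash
python3 -m pendant '0 0 .05 0 0 0;0 0 .05 0 0 0;0 0 .05 0 0 0;0 0 .05 0 0 0;0 0 0 0 0 0;0 0 0 0 0 0'; python3 - <<'E'
from h import *
u,v=275,290
f=grab_frame('side'); cv2.imwrite('pics/g2.png',cv2.resize(f['pixels'][v-40:v+40,u-50:u+50],(750,600),interpolation=cv2.INTER_CUBIC))
E
```

```text
clock: 4.3
tcp_pos: [460.0, 257.5, 41.0]
tool_rot: [0.0, 0.632, 0.775, 0.0]
force: [-0.4, -0.3, -0.8]
gripper_width: 36.2
grasp_force: 40.3
```

View pics/g2.png

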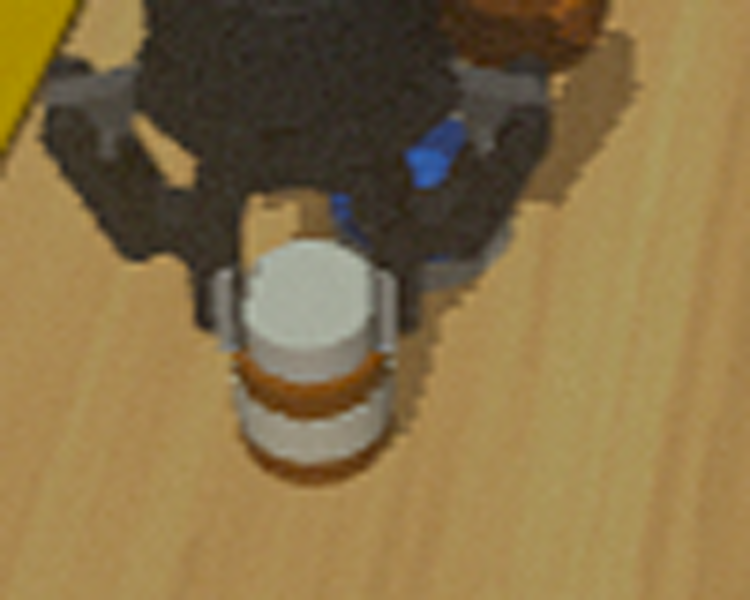

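```bash
python3 - <<'E'
from h import *
f=grab_frame('side')
for z in(41,48,60,75): print(z,unproj(f,np.array([266.2,294.]),z).round(1))
f=grab_frame('top'); cv2.imwrite('pics/g3.png',cv2.resize(f['pixels'][150:250,110:250],(784,560),interpolation=cv2.INTER_CUBIC))
E
```

```text
41 [464.7 234.8]
48 [463.3 239.8]
60 [460.9 248.4]
75 [457.9 259.2]
```

View pics/g3.png

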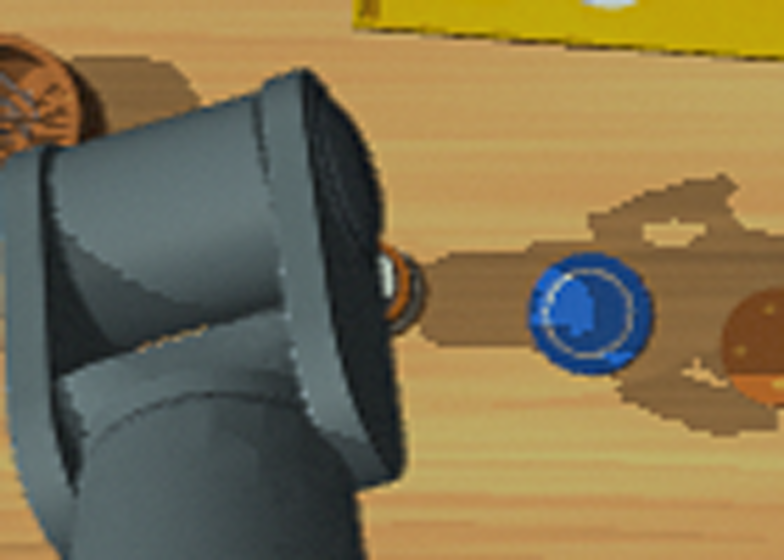

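The jar is held upright, and the pads seem to be on its cap, higher up than the TCP reading suggests. It lifted cleanly, so I'll carry it to the green tray and check the finger geometry while the hand is empty.

```bash
python3 -m pendant '0 0 .2 0 0 0;0 0 .2 0 0 0;.05 -.1 .2 0 0 0;.101 -.24 0 0 0 0;.101 -.24 0 0 0 0;.101 -.24 0 0 0 0;.101 -.24 0 0 0 0;.101 -.24 0 0 0 0;.101 -.24 0 0 0 0;.101 -.24 0 0 0 0'
python3 -m pendant '.101 -.24 0 0 0 0;.101 -.24 0 0 0 0;.101 -.24 0 0 0 0;.101 -.24 0 0 0 0;.101 -.24 0 0 0 0;.1 -.2 0 0 0 0;.05 -.1 0 0 0 0;0 0 0 0 0 0;0 0 0 0 0 0;0 0 0 0 0 0'
```

```text
clock: 5.45
tcp_pos: [573.6, -11.0, 130.3]
tool_rot: [-0.0, 0.632, 0.775, -0.0]
force: [0.2, -0.5, -1.0]
gripper_width: 36.2
grasp_force: 40.6
clock: 6.45
tcp_pos: [671.2, -233.2, 130.3]
tool_rot: [-0.001, 0.631, 0.775, -0.0]
force: [0.3, 0.6, -1.0]
gripper_width: 36.2
grasp_force: 40.6
```

```bash
python3 -m pendant '-.095 .141 0 0 0 0;0 0 -.2 0 0 0;0 0 -.2 0 0 0;0 0 -.2 0 0 0;0 0 -.1 0 0 0;0 0 -.03 0 0 0;0 0 0 0 0 0;0 0 0 0 0 0'
python3 -m pendant '0 0 -.02 0 0 0;0 0 -.015 0 0 0;0 0 0 0 0 0;0 0 0 0 0 0'
```

```text
clock: 7.25
tcp_pos: [658.8, -213.9, 23.3]
tool_rot: [0.002, 0.632, 0.775, 0.0]
force: [0.4, 0.2, -1.3]
gripper_width: 36.5
grasp_force: 40.7
clock: 7.65
tcp_pos: [657.5, -213.4, 16.1]
tool_rot: [0.0, 0.632, 0.775, -0.0]
force: [-1.1, -0.2, -1.6]
gripper_width: 36.4
grasp_force: 40.7
```

```bash
python3 - <<'E'
from h import *
u,v=250,185
f=grab_frame('side'); cv2.imwrite('pics/g4.png',cv2.resize(f['pixels'][v-40:v+40,u-50:u+50],(750,600),interpolation=cv2.INTER_CUBIC))
E
```

```text
(no output)
```

View pics/g4.png

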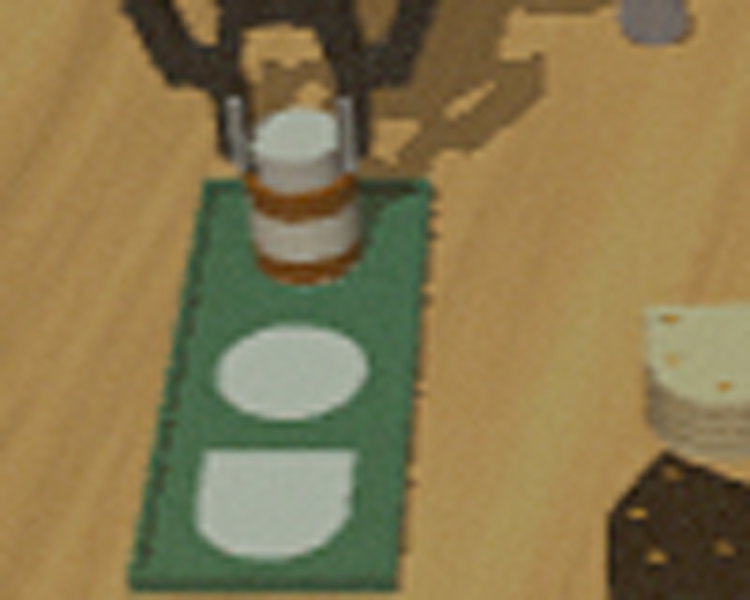

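The jar stands over its outline at crop (300,260) and doesn't seem to be touching down yet. I'll lower it a little more and then release.

```bash
python3 -m pendant '0 0 -.01 0 0 0;0 0 0 0 0 0;0 0 0 0 0 0'
python3 -m pendant '0 0 -.01 0 0 0;0 0 0 0 0 0;0 0 0 0 0 0'
```

```text
clock: 8.0
tcp_pos: [657.8, -213.7, 15.6]
tool_rot: [0.0, 0.632, 0.775, -0.0]
force: [-2.9, 0.4, 5.4]
gripper_width: 36.2
grasp_force: 41.2
clock: 8.3
tcp_pos: [657.9, -213.9, 15.5]
tool_rot: [0.0, 0.632, 0.775, -0.0]
force: [-6.7, 2.5, 11.4]
gripper_width: 36.2
grasp_force: 41.9
```

```bash
python3 -m pendant '0 0 .013 0 0 0;0 0 0 0 0 0;0 0 0 0 0 0;0 0 0 0 0 0;0 0 0 0 0 0' .4
python3 -m pendant '0 0 .1 0 0 0;0 0 .2 0 0 0;0 0 .2 0 0 0;0 0 .2 0 0 0;-.1 .18 0 0 0 0;-.1 .18 0 0 0 0;-.1 .18 0 0 0 0;-.1 .18 0 0 0 0;-.1 .18 0 0 0 0;-.1 .18 0 0 0 0' 1
python3 -m pendant '-.1 .18 0 0 0 0;-.1 .18 0 0 0 0;-.1 .18 0 0 0 0;-.1 .18 0 0 0 0;-.1 .18 0 0 0 0;-.1 .18 0 0 0 0;-.1 .15 0 0 0 0;-.1 .12 0 0 0 0;0 0 0 0 0 0;0 0 0 0 0 0'
```

```text
clock: 8.8
tcp_pos: [657.3, -213.3, 14.6]
tool_rot: [-0.0, 0.632, 0.775, -0.0]
force: [0.0, 0.3, 0.3]
gripper_width: 59.6
grasp_force: 0.0
clock: 9.8
tcp_pos: [567.2, -50.5, 121.3]
tool_rot: [0.001, 0.632, 0.775, 0.0]
force: [0.6, -0.4, 0.6]
gripper_width: 85.8
grasp_force: 0.0
clock: 10.8
tcp_pos: [448.0, 151.1, 121.0]
tool_rot: [0.001, 0.631, 0.775, 0.001]
force: [0.5, -0.2, 0.3]
gripper_width: 85.2
grasp_force: 0.0
```

```bash
python3 -m pendant '0 .013 -.2 0 0 0;0 0 -.2 0 0 0;0 0 -.15 0 0 0;0 0 -.07 0 0 0;0 0 0 0 0 0;0 0 0 0 0 0'; python3 - <<'E'
from h import *
u,v=280,265
f=grab_frame('side'); a1=cv2.resize(f['pixels'][v-50:v+50,u-50:u+50],(400,400),interpolation=cv2.INTER_CUBIC)
f=grab_frame('top'); a2=cv2.resize(f['pixels'][100:190,255:355],(400,400),interpolation=cv2.INTER_CUBIC)
f=grab_frame('top'); a2=cv2.resize(f['pixels'][95:185,280:370],(400,400),interpolation=cv2.INTER_CUBIC)
cv2.imwrite('pics/g5.png',np.hstack([a1,a2]))
E
```

```text
clock: 11.4
tcp_pos: [448.7, 152.7, 28.0]
tool_rot: [0.001, 0.632, 0.775, 0.001]
force: [-0.6, -0.2, 0.4]
gripper_width: 85.6
grasp_force: 0.0
```

View pics/g5.png

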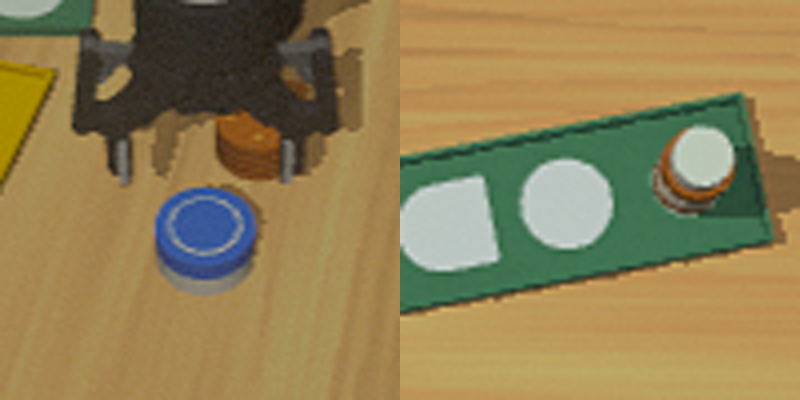

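```bash
python3 - <<'E'
from h import *
f=grab_frame('side')
for z in(41,60,75): print(z,unproj(f,np.array([281,260.5]),z).round(1))
print(proj(f,[[448.3,153,29],[448.3,153,0],[448.3,153,41],[448.3,163,41]]).round(1))
g=grab_frame('top')
# jar cap in tray
H=cv2.cvtColor(cv2.resize(g['pixels'],None,fx=4,fy=4,interpolation=cv2.INTER_CUBIC),cv2.COLOR_BGR2HSV)
m=((H[...,1]<70)&(H[...,2]>150)).astype(np.uint8); m[:,:4*335]=0;m[:,4*362:]=0;m[:4*110]=0;m[4*150:]=0
n,l,st,c=cv2.connectedComponentsWithStats(m); i=1+st[1:,4].argmax(); uv=(c[i]-1.5)/4; p=unproj(g,uv,64)
d=p-np.array([641,-136.8]);print('jar',p,st[i,4]/16,'tray xy',d@[np.cos(.2),np.sin(.2)],d@[-np.sin(.2),np.cos(.2)])
E
```

```text
41 [452.5 131.7]
60 [449. 148.]
75 [446.2 160.9]
[[281.  270.7]
 [281.  278.4]
 [280.9 267.4]
 [280.1 270.6]]
jar [ 656.63036895 -215.23400214] 144.4375 tray xy -0.2636285051364258 -79.97581900113228
```

The jar is centred on its outline to within 1 mm. The fingertips actually stand about 35–40 mm above the reported TCP, so I'll go lower, watching the force and the picture.

```bash
python3 -m pendant '0 0 -.1 0 0 0;0 0 -.1 0 0 0;0 0 -.05 0 0 0;0 0 -.03 0 0 0;0 0 0 0 0 0;0 0 0 0 0 0'; python3 - <<'E'
from h import *
u,v=280,265
f=grab_frame('side'); a1=cv2.resize(f['pixels'][v-30:v+30,u-40:u+40],(800,600),interpolation=cv2.INTER_CUBIC)
cv2.imwrite('pics/g6.png',a1)
E
```

```text
clock: 12.25
tcp_pos: [448.0, 153.1, -14.5]
tool_rot: [0.0, 0.632, 0.775, 0.0]
force: [1.0, 1.1, -0.1]
gripper_width: 85.4
grasp_force: 0.0
```

View pics/g6.png

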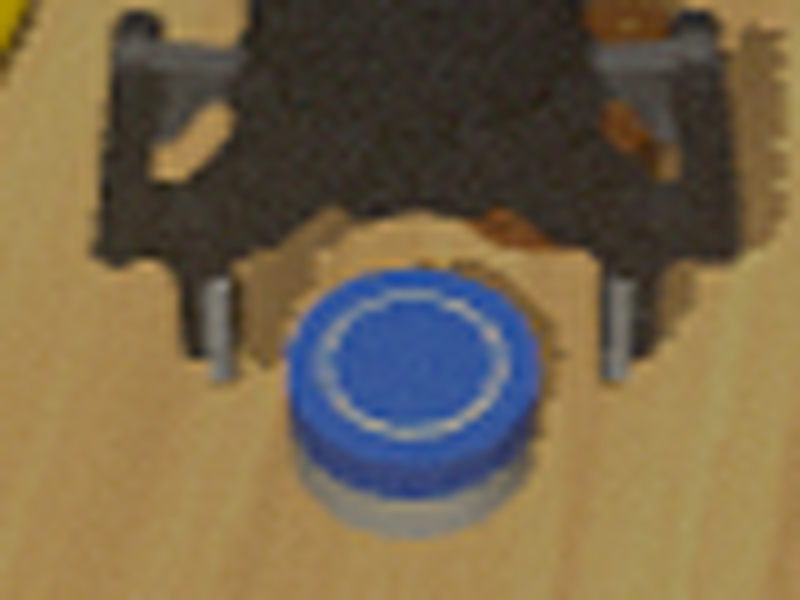

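The tips are now at about lid level, beside the tin at crop (220,380) and (618,380), with nothing touching. I'll go down another 16 mm and close.

```bash
python3 -m pendant '0 0 -.05 0 0 0;0 0 -.03 0 0 0;0 0 -.025 0 0 0;0 0 0 0 0 0;0 0 0 0 0 0'
python3 -m pendant '0 0 0 0 0 0;0 0 0 0 0 0;0 0 0 0 0 0;0 0 0 0 0 0;0 0 0 0 0 0;0 0 0 0 0 0' -1 40
```

```text
clock: 12.8
tcp_pos: [447.4, 153.0, -30.9]
tool_rot: [-0.0, 0.632, 0.775, -0.0]
force: [0.6, -0.3, 0.7]
gripper_width: 85.4
grasp_force: 0.0
clock: 13.4
tcp_pos: [448.1, 153.1, -30.1]
tool_rot: [0.0, 0.632, 0.775, 0.0]
force: [-1.5, -0.1, 5.4]
gripper_width: 58.5
grasp_force: 43.4
```

```bash
python3 -m pendant '0 0 .1 0 0 0;0 0 .2 0 0 0;0 0 .2 0 0 0;0 0 .1 0 0 0;.1285 -.1933 0 0 0 0;.1285 -.1933 0 0 0 0;.1285 -.1933 0 0 0 0;.1285 -.1933 0 0 0 0;.1285 -.1933 0 0 0 0;.1285 -.1933 0 0 0 0'
python3 -m pendant '.1285 -.1933 0 0 0 0;.1285 -.1933 0 0 0 0;.1285 -.1933 0 0 0 0;.1285 -.1933 0 0 0 0;0 0 0 0 0 0;0 0 0 0 0 0;0 0 0 0 0 0'
```

```text
clock: 14.4
tcp_pos: [563.1, -22.1, 58.4]
tool_rot: [-0.001, 0.632, 0.775, -0.0]
force: [0.6, -0.5, -1.9]
gripper_width: 58.8
grasp_force: 43.7
clock: 15.1
tcp_pos: [639.1, -135.8, 58.3]
tool_rot: [-0.001, 0.632, 0.775, -0.0]
force: [-0.6, 0.0, -1.1]
gripper_width: 58.5
grasp_force: 43.6
```

```bash
python3 -m pendant '.01 -.007 -.2 0 0 0;0 0 -.2 0 0 0;0 0 -.1 0 0 0;0 0 -.055 0 0 0;0 0 0 0 0 0;0 0 0 0 0 0'
python3 -m pendant '0 0 -.01 0 0 0;0 0 0 0 0 0;0 0 0 0 0 0'
```

```text
clock: 15.7
tcp_pos: [642.7, -138.1, -22.7]
tool_rot: [0.001, 0.632, 0.775, 0.0]
force: [1.0, -0.0, -0.1]
gripper_width: 58.8
grasp_force: 44.2
clock: 16.0
tcp_pos: [642.1, -138.1, -24.9]
tool_rot: [0.0, 0.632, 0.775, 0.0]
force: [0.0, -0.5, -0.6]
gripper_width: 58.7
grasp_force: 44.2
```

```bash
python3 -m pendant '0 0 -.008 0 0 0;0 0 0 0 0 0;0 0 0 0 0 0'
python3 -m pendant '0 0 -.006 0 0 0;0 0 0 0 0 0;0 0 0 0 0 0'
```

```text
clock: 16.3
tcp_pos: [642.1, -138.1, -26.2]
tool_rot: [0.0, 0.632, 0.775, 0.0]
force: [-1.0, 0.8, 1.9]
gripper_width: 58.2
grasp_force: 44.3
clock: 16.6
tcp_pos: [642.1, -138.2, -26.3]
tool_rot: [0.0, 0.632, 0.775, -0.0]
force: [-2.9, 0.7, 8.5]
gripper_width: 58.7
grasp_force: 45.2
```

```bash
python3 -m pendant '0 0 .01 0 0 0;0 0 0 0 0 0;0 0 0 0 0 0;0 0 0 0 0 0' .65
python3 -m pendant '0 0 .05 0 0 0;0 0 .2 0 0 0;0 0 .2 0 0 0;-.1766 .0738 .1 0 0 -.83;-.1766 .0738 0 0 0 -.83;-.1766 .0738 0 0 0 -.83;-.1766 .0738 0 0 0 -.83;-.1766 .0738 0 0 0 -.83;-.1766 .0738 0 0 0 0;-.1766 .0738 0 0 0 0' 
python3 -m pendant '0 0 0 0 0 0;0 0 0 0 0 0;0 0 0 0 0 0' 1
```

```text
clock: 17.0
tcp_pos: [641.5, -137.9, -26.4]
tool_rot: [-0.0, 0.632, 0.775, -0.0]
force: [-0.2, -0.9, -0.2]
gripper_width: 70.0
grasp_force: 0.0
clock: 18.0
tcp_pos: [455.4, -60.1, 56.8]
tool_rot: [0.0, 0.827, 0.562, 0.0]
force: [-0.1, 1.0, 0.7]
gripper_width: 70.4
grasp_force: 0.0
clock: 18.3
tcp_pos: [457.7, -61.1, 57.2]
tool_rot: [0.001, 0.827, 0.562, 0.001]
force: [-0.3, 0.4, -0.1]
gripper_width: 85.3
grasp_force: 0.0
```

```bash
python3 -m pendant '0 0 -.2 0 0 0;0 0 -.2 0 0 0;0 0 -.1 0 0 0;0 0 -.05 0 0 0;0 0 -.03 0 0 0;0 0 0 0 0 0;0 0 0 0 0 0'
python3 -m pendant '0 0 0 0 0 0;0 0 0 0 0 0;0 0 0 0 0 0;0 0 0 0 0 0;0 0 0 0 0 0;0 0 0 0 0 0' -1 40
python3 -m pendant '0 0 .05 0 0 0;0 0 .2 0 0 0;0 0 .2 0 0 0;0 0 .1 0 0 0;0 0 0 0 0 0;0 0 0 0 0 0'
```

```text
clock: 19.0
tcp_pos: [457.3, -60.8, -29.8]
tool_rot: [0.001, 0.827, 0.562, 0.0]
force: [-0.2, -0.4, 0.4]
gripper_width: 85.4
grasp_force: 0.0
clock: 19.6
tcp_pos: [457.1, -60.8, -29.7]
tool_rot: [0.001, 0.827, 0.562, 0.0]
force: [-1.3, 0.9, 5.7]
gripper_width: 57.3
grasp_force: 43.7
clock: 20.2
tcp_pos: [455.8, -60.2, 51.5]
tool_rot: [-0.0, 0.827, 0.562, -0.0]
force: [-0.5, 0.1, -2.5]
gripper_width: 57.2
grasp_force: 43.6
```

```bash
python3 -m pendant '.1894 -.0096 0 0 0 .83;.1894 -.0096 0 0 0 .83;.1894 -.0096 0 0 0 .83;.1894 -.0096 0 0 0 .83;.1894 -.0096 0 0 0 .83;.1894 -.0096 0 0 0 0;0 0 0 0 0 0;0 0 0 0 0 0;0 0 0 0 0 0'
python3 -m pendant '0 0 -.2 0 0 0;0 0 -.2 0 0 0;0 0 -.1 0 0 0;0 0 -.01 0 0 0;0 0 0 0 0 0;0 0 0 0 0 0;0 0 0 0 0 0'
```

```text
clock: 21.1
tcp_pos: [624.9, -68.6, 50.2]
tool_rot: [-0.002, 0.632, 0.775, -0.001]
force: [0.1, 0.3, -1.0]
gripper_width: 57.6
grasp_force: 43.6
clock: 21.8
tcp_pos: [627.0, -69.2, -24.0]
tool_rot: [0.0, 0.632, 0.775, 0.0]
force: [0.3, -0.2, -1.6]
gripper_width: 57.2
grasp_force: 45.3
```

```bash
python3 -m pendant '0 0 -.008 0 0 0;0 0 0 0 0 0;0 0 0 0 0 0'
python3 -m pendant '0 0 -.006 0 0 0;0 0 0 0 0 0;0 0 0 0 0 0'
```

```text
clock: 22.1
tcp_pos: [626.7, -69.1, -25.8]
tool_rot: [0.0, 0.632, 0.775, 0.0]
force: [0.9, -1.2, -1.3]
gripper_width: 57.3
grasp_force: 45.2
clock: 22.4
tcp_pos: [626.9, -69.1, -26.6]
tool_rot: [0.0, 0.632, 0.775, 0.0]
force: [0.1, 1.0, -0.8]
gripper_width: 57.5
grasp_force: 45.3
```

```bash
python3 -m pendant '0 0 -.006 0 0 0;0 0 0 0 0 0;0 0 0 0 0 0'
python3 -m pendant '0 0 .01 0 0 0;0 0 0 0 0 0;0 0 0 0 0 0;0 0 0 0 0 0' .6
python3 -m pendant '0 0 .05 0 0 0;0 0 .2 0 0 0;0 0 .2 0 0 0;0 0 .1 0 0 0;-.158 -.1614 0 0 0 0;-.158 -.1614 0 0 0 0;-.158 -.1614 0 0 0 0;-.158 -.1614 0 0 0 0;-.158 -.1614 0 0 0 0;-.158 -.1614 0 0 0 0'
python3 -m pendant '-.158 -.1614 0 0 0 0;-.158 -.1614 0 0 0 0;0 0 0 0 0 0;0 0 0 0 0 0;0 0 0 0 0 0' 1
```

```text
clock: 22.7
tcp_pos: [626.9, -69.1, -26.7]
tool_rot: [-0.0, 0.632, 0.775, -0.0]
force: [-2.2, 0.1, 5.1]
gripper_width: 57.3
grasp_force: 45.9
clock: 23.1
tcp_pos: [626.6, -69.1, -26.3]
tool_rot: [-0.0, 0.632, 0.775, -0.0]
force: [-0.2, -0.1, 0.8]
gripper_width: 68.3
grasp_force: 0.0
clock: 24.1
tcp_pos: [483.4, -215.0, 56.3]
tool_rot: [-0.0, 0.632, 0.775, -0.0]
force: [0.5, 0.3, -0.3]
gripper_width: 68.1
grasp_force: 0.0
clock: 24.6
tcp_pos: [437.5, -262.2, 56.4]
tool_rot: [-0.0, 0.632, 0.775, 0.0]
force: [0.2, 0.0, -0.1]
gripper_width: 85.0
grasp_force: 0.0
```

```bash
python3 -m pendant '0 0 -.2 0 0 0;0 0 -.2 0 0 0;0 0 -.1 0 0 0;0 0 -.05 0 0 0;0 0 -.027 0 0 0;0 0 0 0 0 0;0 0 0 0 0 0'
python3 -m pendant '0 0 0 0 0 0;0 0 0 0 0 0;0 0 0 0 0 0;0 0 0 0 0 0;0 0 0 0 0 0;0 0 0 0 0 0' -1 40
python3 -m pendant '0 0 .05 0 0 0;0 0 .2 0 0 0;0 0 .2 0 0 0;0 0 .2 0 0 0;0 0 0 0 0 0;0 0 0 0 0 0'
```

```text
clock: 25.3
tcp_pos: [437.9, -263.2, -29.3]
tool_rot: [0.001, 0.632, 0.775, -0.0]
force: [0.1, -0.0, 0.2]
gripper_width: 85.2
grasp_force: 0.0
clock: 25.9
tcp_pos: [437.7, -263.4, -29.1]
tool_rot: [0.001, 0.632, 0.775, -0.0]
force: [-0.3, 1.7, 6.2]
gripper_width: 58.6
grasp_force: 43.0
clock: 26.5
tcp_pos: [437.2, -262.9, 67.7]
tool_rot: [0.0, 0.632, 0.775, -0.0]
force: [-0.5, -0.1, -1.1]
gripper_width: 58.4
grasp_force: 43.5
```

```bash
python3 -m pendant '.1035 .2112 0 0 0 -.97;.1035 .2112 0 0 0 -.97;.1035 .2112 0 0 0 0;.1035 .2112 0 0 0 0;.1035 .2112 0 0 0 0;.1035 .2112 0 0 0 0;.1035 .2112 0 0 0 0;.1035 .2112 0 0 0 0;.1035 .2112 0 0 0 0;.1035 .2112 0 0 0 0'
python3 -m pendant '.1035 .2112 0 0 0 0;.1035 .2112 0 0 0 0;.1035 .2112 0 0 0 0;0 0 0 0 0 0;0 0 0 0 0 0;0 0 0 0 0 0'
python3 -m pendant '0 0 -.2 0 0 0;0 0 -.2 0 0 0;0 0 -.1 0 0 0;0 0 -.1 0 0 0;0 0 -.01 0 0 0;0 0 0 0 0 0;0 0 0 0 0 0'
```

```text
clock: 27.5
tcp_pos: [591.1, 55.6, 64.8]
tool_rot: [-0.002, 0.731, 0.683, -0.001]
force: [-0.2, -0.1, -1.2]
gripper_width: 58.9
grasp_force: 43.4
clock: 28.1
tcp_pos: [637.6, 148.3, 65.6]
tool_rot: [-0.001, 0.731, 0.682, -0.001]
force: [0.2, -0.1, -1.0]
gripper_width: 58.5
grasp_force: 43.5
clock: 28.8
tcp_pos: [639.9, 149.1, -22.9]
tool_rot: [0.001, 0.731, 0.683, 0.001]
force: [0.1, -0.5, -1.6]
gripper_width: 58.6
grasp_force: 45.1
```

```bash
python3 -m pendant '0 0 -.012 0 0 0;0 0 0 0 0 0;0 0 0 0 0 0'
python3 -m pendant '0 0 -.007 0 0 0;0 0 0 0 0 0;0 0 0 0 0 0'
```

```text
clock: 29.1
tcp_pos: [639.1, 149.2, -25.7]
tool_rot: [0.0, 0.731, 0.683, 0.0]
force: [0.5, 0.3, -1.6]
gripper_width: 58.7
grasp_force: 45.1
clock: 29.4
tcp_pos: [639.2, 149.2, -26.0]
tool_rot: [-0.0, 0.731, 0.683, 0.0]
force: [-2.5, -0.7, 4.8]
gripper_width: 58.3
grasp_force: 45.7
```

```bash
python3 -m pendant '0 0 .01 0 0 0;0 0 0 0 0 0;0 0 0 0 0 0;0 0 0 0 0 0' .65
python3 -m pendant '0 0 .05 0 0 0;0 0 .2 0 0 0;0 0 .2 0 0 0;-.1955 -.1 .1 0 0 .72;-.1955 -.1 0 0 0 .72;-.1955 -.1 0 0 0 0;-.1955 -.1 0 0 0 0;-.1955 -.1 0 0 0 0;-.1955 -.1 0 0 0 0;-.1955 -.1 0 0 0 0' 
python3 -m pendant '0 0 0 0 0 0;0 0 0 0 0 0;0 0 0 0 0 0' 1
```

```text
clock: 29.8
tcp_pos: [638.9, 149.0, -25.7]
tool_rot: [-0.0, 0.731, 0.683, -0.0]
force: [1.1, -0.4, -0.1]
gripper_width: 70.7
grasp_force: 0.0
clock: 30.8
tcp_pos: [432.7, 43.6, 57.4]
tool_rot: [0.0, 0.658, 0.753, 0.0]
force: [-0.1, -0.3, 0.6]
gripper_width: 70.4
grasp_force: 0.0
clock: 31.1
tcp_pos: [435.0, 44.1, 57.8]
tool_rot: [0.001, 0.658, 0.753, 0.001]
force: [0.4, 0.1, 0.1]
gripper_width: 85.1
grasp_force: 0.0
```

```bash
python3 -m pendant '0 0 -.2 0 0 0;0 0 -.2 0 0 0;0 0 -.1 0 0 0;0 0 -.05 0 0 0;0 0 -.033 0 0 0;0 0 0 0 0 0;0 0 0 0 0 0'
python3 -m pendant '0 0 0 0 0 0;0 0 0 0 0 0;0 0 0 0 0 0;0 0 0 0 0 0;0 0 0 0 0 0;0 0 0 0 0 0' -1 40
python3 -m pendant '0 0 .05 0 0 0;0 0 .2 0 0 0;0 0 .2 0 0 0;0 0 .1 0 0 0;0 0 0 0 0 0;0 0 0 0 0 0'
```

```text
clock: 31.8
tcp_pos: [434.7, 44.0, -29.7]
tool_rot: [0.001, 0.658, 0.753, 0.0]
force: [-0.3, 0.5, 0.0]
gripper_width: 85.6
grasp_force: 0.0
clock: 32.4
tcp_pos: [434.5, 43.9, -29.6]
tool_rot: [0.001, 0.659, 0.753, 0.0]
force: [-0.6, 0.3, 5.9]
gripper_width: 57.6
grasp_force: 43.6
clock: 33.0
tcp_pos: [433.2, 44.1, 51.7]
tool_rot: [-0.0, 0.659, 0.753, -0.0]
force: [-0.4, -0.8, -1.5]
gripper_width: 57.1
grasp_force: 43.6
```

```bash
python3 -m pendant '.175 .1447 0 0 0 -.72;.175 .1447 0 0 0 -.72;.175 .1447 0 0 0 0;.175 .1447 0 0 0 0;.175 .1447 0 0 0 0;.175 .1447 0 0 0 0;.175 .1447 0 0 0 0;.175 .1447 0 0 0 0;0 0 0 0 0 0;0 0 0 0 0 0'
python3 -m pendant '0 0 -.2 0 0 0;0 0 -.2 0 0 0;0 0 -.1 0 0 0;0 0 -.015 0 0 0;0 0 0 0 0 0;0 0 0 0 0 0'
python3 -m pendant '0 0 -.008 0 0 0;0 0 0 0 0 0;0 0 0 0 0 0'
```

```text
clock: 34.0
tcp_pos: [642.2, 217.7, 49.4]
tool_rot: [-0.001, 0.73, 0.683, -0.002]
force: [0.0, -0.3, -1.3]
gripper_width: 56.9
grasp_force: 43.6
clock: 34.6
tcp_pos: [643.4, 217.3, -25.1]
tool_rot: [-0.0, 0.731, 0.683, -0.0]
force: [-0.0, -0.4, -1.0]
gripper_width: 57.0
grasp_force: 45.8
clock: 34.9
tcp_pos: [643.7, 217.7, -26.3]
tool_rot: [0.0, 0.731, 0.683, 0.0]
force: [0.1, -0.3, -0.8]
gripper_width: 57.4
grasp_force: 45.8
```

Next I lower it onto the floor, release, back away towards the base and look.

```bash
python3 -m pendant '0 0 -.007 0 0 0;0 0 0 0 0 0;0 0 0 0 0 0'
python3 -m pendant '0 0 .01 0 0 0;0 0 0 0 0 0;0 0 0 0 0 0;0 0 0 0 0 0' .6
python3 -m pendant '0 0 .05 0 0 0;0 0 .2 0 0 0;0 0 .2 0 0 0;0 0 .2 0 0 0;-.15 .2 .1 0 0 0;-.15 .2 0 0 0 0;-.15 .2 0 0 0 0;-.15 .2 0 0 0 0;-.15 .2 0 0 0 0;-.15 .2 0 0 0 0'
python3 -m pendant '-.15 .1 0 0 0 0;-.15 .1 0 0 0 0;-.15 .1 0 0 0 0;-.15 .1 0 0 0 0;-.15 .1 0 0 0 0;0 0 0 0 0 0;0 0 0 0 0 0'
python3 - <<'E'
from h import *
f=grab_frame('top'); im=cv2.resize(f['pixels'],None,fx=4,fy=4,interpolation=cv2.INTER_CUBIC)
for x,y,t,L in [(641,-136.8,.2,[(81,HEEL,34),(0,disk(61),33),(-80,disk(38),64)]),(639.2,148.9,-.07,[(81,HEEL,34),(0,disk(61),33)])]:
    for q,o,z in L: cv2.polylines(im,[hull(f,o,(z,),(x-q*np.sin(t),y+q*np.cos(t),t)).round().astype(np.int32)],True,(255,0,255),1)
cv2.imwrite('pics/end.png',cv2.resize(im[440:1100,640:1700],(795,495),interpolation=cv2.INTER_AREA))
E
```

```text
clock: 35.2
tcp_pos: [643.9, 217.7, -26.7]
tool_rot: [0.0, 0.731, 0.683, 0.0]
force: [-2.7, -1.5, 5.6]
gripper_width: 57.1
grasp_force: 46.5
clock: 35.6
tcp_pos: [643.6, 217.7, -26.2]
tool_rot: [-0.0, 0.731, 0.683, -0.0]
force: [0.0, -0.5, -0.1]
gripper_width: 68.5
grasp_force: 0.0
clock: 36.6
tcp_pos: [507.8, 398.9, 87.3]
tool_rot: [0.0, 0.731, 0.683, 0.0]
force: [1.4, 1.5, 0.5]
gripper_width: 68.5
grasp_force: 0.0
clock: 37.3
tcp_pos: [396.2, 473.0, 87.0]
tool_rot: [0.0, 0.73, 0.683, 0.0]
force: [0.1, 0.2, 0.5]
gripper_width: 68.3
grasp_force: 0.0
```

View pics/end.png

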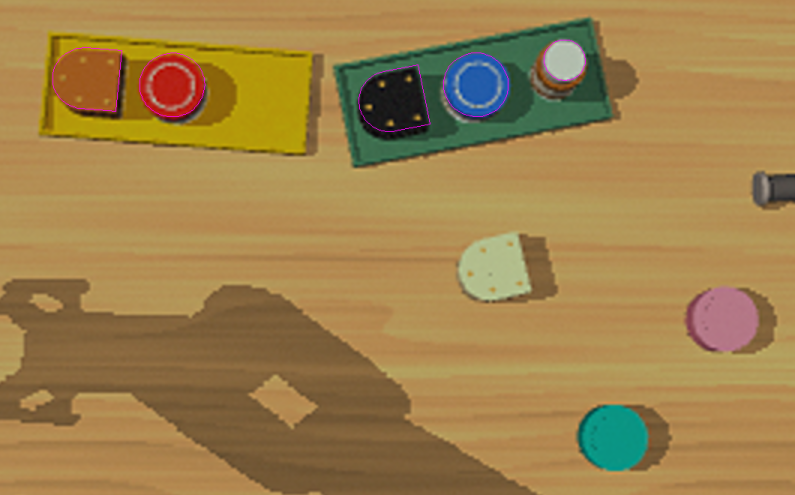

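All five items match their predicted outlines: tan heel at crop (90,80), red tin (172,87), black heel (395,100), blue tin (476,86) and jar (565,62). The cream heel is still at (493,268).

```bash
python3 -c "
from workcell import bot
print(bot.close_job())"
```

```text
the job is handed in; nothing more can be done
None
```

Both kits are made up and the job is handed in at about 37 s on the robot's clock: in the last top picture all five things stood upright within about 3 mm of their outlines, the cream heel and hammer head looked unmoved, and the pot was out of that picture, though the arm only passed well above it.

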